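# Seat a power-supply module in the locating corner

### The arm

A 6-joint arm with a two-finger parallel gripper is mounted at the origin on the work surface. World frame = base frame: x ahead of the robot, y to its left, z up, the work surface at z = 0. Lengths are in m, angles in rad, forces in N, time in s.
With the tool pointing down it reaches from about 0.35 to 0.975 m from the base axis. Payload 4.9 kg.
Tool frame: the origin (TCP) lies at the very end of the fingers, on their centre line; the grasp point (between the pads) lies 19 mm behind it; z points along the fingers, y is the line along which they close (so a half turn about z gives the same grasp; the last joint's range is limited). The gripper opens to 85 mm and grips with 20 to 120 N. Pads are 22 mm wide; open, the fingers measure 114 mm over their backs; the gripper's body (76 mm by 85 mm) begins 54 mm behind the grasp point. The pads swing forward as they close: fully open they stand 13 mm farther back than shut.
Start: joints at [-1.432, 0.053, 1.613, -0, 1.476, -0.119], TCP at [0.159, -0.604, 0.231] pointing down, gripper open.
Joint ranges: [-3.01, 3.01], [-1.01, 2.22], [0.06, 2.58], [-1.02, 4.17], [0.09, 2.62], [-3.14, 3.14]. Speed limits (rad/s): [2.57, 2.57, 3.14, 3.14, 3.14, 3.14].

### API

Orientations are given as a unit quaternion [w, x, y, z].
In Python, from plant import monitor, vision, manip gives the robot as it stands. The module is installed in compiled form; this text tells all that it offers.
- The arm moves only by the tool arm_command, never from a script. Its argument "rows" is a list of rows, each a list of 3 entries, a list of its own where there are three numbers: the finger opening in mm, from 0 to 85.4, then the shift along the world's x, y, z in units of 30 cm (1.0 is 30 cm), then the turn, a rotation vector about the world's x, y, z in units of pi/2 rad (1.0 is pi/2 rad). In form: [[claw, [x, y, z], [wx, wy, wz]], ...]. A call has 1 to 12 rows; each row is the pose to reach, as a shift and turn from the pose commanded when the call began; what a row does not reach only later rows make up. A row lasts 1/12 s, in which the tool goes at most 41.7 mm and 7.16 degrees, less where a joint would pass 70% of its speed; a pose out of reach is approached as far as the arm can. A call with a number of a shift or a turn outside -1 to 1 is refused whole. A call with a gripper value outside its range is refused whole. The fingers move at their own pace and stop on an object; the grip force is fixed at half the most. Time passes only in rows, so rows that repeat a pose let the fingers close. It gives the time, the measured TCP pose, the force, the opening and the grip force at its end, in the units of the state.
- monitor.state(): the state, without advancing time (a new reading comes with each control period).
- vision.grab_frame(name): name is "scene" or "top" or "wrist"; returns a dict with "color" (420x560x3 uint8, red, green, blue), "z_map" (420x560 float32, m along the optical axis (not along the pixel's ray), 0 where there is no reading), "mtx" (3x3 intrinsics, pixels), "k1" (the pictures are not rectified: a ray, as slopes to the right and down, at radius r is drawn at 1 + k1 r^2 times it, then the intrinsics apply), "R" (3x3) and "t" (3): a world point X has camera coordinates R X + t. Camera axes: x right, y down, z forward; pixel columns grow to the right and rows downward; lengths in m; the calibration is good to about 2 mm. A picture is of the moment at which its call begins.
- manip.job_done(): hands the job in; it is judged then, once.
The state is a dict: "time": time; "joint_pos": joint angles; "joint_vel": joint speeds; "joint_efforts": joint torques, N m; "tool_pos": TCP position; "tool_rot": TCP orientation; "contact_force": force on the tool from outside, world axes, zero at the start; "ft_torque": the same for the moment, N m; "gripper_width": opening from 0.0 (shut) to 1.0 (fully open); "grasp_force": force on a finger pad.
Only numpy, scipy, OpenCV 4.12 (cv2) and the standard library are available. Lean on these libraries where they do the work, as an engineer would, in place of code of your own. Each camera call takes 0.05 s, during which the arm holds its last target. There are 200 camera calls.

### The job

Push the large power-supply module along the bench into the corner of the locating fence, so that its plain long back side lies flush against the fence and its left end is right up against the stop, ready for its cover screws. Only push it: it stays flat on the bench, never lifted or tipped. Leave the small module, the parts bin, the screwdriver and the jar alone, and finish with the hand clear of everything.

Things in the scene. Friction and masses are not known exactly. Their poses are not given: they have to be found in the camera images.
- module: large power-supply module: loose flat-sided bare-metal box, 90 mm along x, 140 along y, 45 high, 0.4-0.85 kg; slides with up to 6 N friction; too wide to grip. Origin: centre of underside. +x: plain long back side (goes to the fence); +y: left end (goes to the stop); -x: front side with black terminal strip. Details on top are flat. Starts in front of the fence, up to 20 deg askew.
- back_left (a point): on the module: point on the vertical edge where the plain back side meets the left end (45 mm along module x, 70 mm along y), at half height. If one end of the back side touches the fence first, the box can wedge when pushed in the middle: push behind the end that lags
- back_right (a point): on the module: point on the vertical edge where the plain back side meets the right end (45 mm along module x, -70 mm along y), at half height
- fence: the locating fence: steel angle screwed to the bench, never moves, 400 mm long along y, upright 12 mm thick and 30 mm high, low foot behind it to 47 mm behind the front face. Origin: bench height, middle of its front face. x points horizontally into the fence, away from the robot; y along it to the left. The module goes on its -x side.
- stop: the stop: dark steel bar at a right angle to the fence, never moves, 22 mm thick along y, reaching 85 mm out from the fence front face (-x), 30 mm high; saddle and black knob to 55 mm high over the fence. Axes as the fence. Origin: bench height, inner corner where its right-hand face meets the fence face; the module goes on the -x, -y side, its back_left edge at this origin.
- small_module: bystander: a small power-supply module, bare-metal box 55 x 85 x 35 mm; origin at the centre of its underside. Leave alone.
- bin: bystander: an open blue plastic parts bin 100 x 90 x 50 mm; origin at the centre of its underside. Leave alone.
- screwdriver: bystander: a screwdriver 190 mm long lying to the right of the fence, along its own x. Leave alone.
- jar: bystander: a closed jar 50 mm in diameter, 60 mm high, standing to the left of the fence; origin at the centre of its underside. Leave alone.
Not all that is in view belongs to the job. Leave any orange or yellow look-alike of the module alone.

How it is judged:
At the end, for the whole second after the job is handed in: Both ends of the module's back side are within 3 mm of the fence's front face, its left end is within 3 mm of the stop's face, and it lies flat and at rest on the bench (x of back_left in the frame of fence between -0.003 and 0.003 m and x of back_right in the frame of fence between -0.003 and 0.003 m and y of back_left in the frame of stop between -0.003 and 0.003 m and height (world z) of module below 0.003 m and angle between module's own z axis and vertical below 0.03 rad and linear speed of module below 0.01 m/s); the robot touches nothing.
It fails at once if the module is lifted off the bench (its origin more than 8 mm up) (height (world z) of module above 0.008 m).
It fails at once if the module is tipped (more than 0.12 rad) (angle between module's own z axis and vertical above 0.12 rad).
It fails at once if the small module, the bin, the screwdriver or the jar is disturbed (moved more than 15 mm) (distance of any of small_module, bin, screwdriver, jar from where it was at the start of the episode above 0.015 m).
It also fails if it takes over 64 s, if anything falls off the work surface, if the arm or the gripper's body presses on something with over 40 N, if the wrist force passes 120 N, or if a joint passes its speed limit or range.

## Working session

There is one attempt and no reset: what is moved stays moved. The work goes in short steps, Python scripts to look and compute and a tool call to move; the robot and the scene stay as the last step left them, time stands still between calls to the robot, and variables do not carry over. Pictures are saved under pics/ and viewed, at most 10 in all, crops included, and the job is handed in when it is done.

Besides the shell and the picture viewer there is one more tool, called after "Call:" as name(argument=value, ...), one argument or row to a line, values as JSON. arm_command: Moves the arm, as the interface text tells. Shifts and turns lie within -1 to 1; 1 stands for 30 cm of shift or pi/2 rad of turn. Its arguments: {"type":"object","properties":{"rows":{"type":"array"}},"required":["rows"]}

```bash
mkdir -p pics
cat > h.py <<'E'
import numpy as np, cv2
from plant import monitor, vision, manip
def grab(n):
    return vision.grab_frame(n)
def ray(f,uv):
    uv=np.array(uv,float).reshape(-1,1,2)
    d=np.array([f["k1"],0,0,0,0],float)
    n=cv2.undistortPoints(uv,np.array(f["mtx"],float),d).reshape(-1,2)
    return n
def plane(f,uv,z):
    n=ray(f,uv); R=np.array(f["R"]);t=np.array(f["t"])
    c=-R.T@t; d=np.c_[n,np.ones(len(n))]@R
    s=(z-c[2])/d[:,2]
    return c+s[:,None]*d
def cloud(f):
    h,w=f["z_map"].shape
    uv=np.stack(np.meshgrid(np.arange(w),np.arange(h)),-1).reshape(-1,2)
    n=ray(f,uv); z=f["z_map"].reshape(-1,1)
    P=(np.c_[n,np.ones(len(n))]*z-np.array(f["t"]))@np.array(f["R"])
    P[z[:,0]==0]=np.nan
    return P.reshape(h,w,3)
E
python3 - <<'E'
from h import *
for n in("scene","top"):
    f=grab(n); cv2.imwrite(f"pics/{n}0.png",f["color"][...,::-1]); print(n,f["k1"],-np.array(f["R"]).T@f["t"])
    np.save(f"{n}0.npy",f,allow_pickle=True)
E
```

```text
scene -0.04699866166879273 [ 1.03762023 -0.48976148  0.69517686]
top -0.13374520842216664 [ 0.38370109 -0.00234103  1.08019996]
```

View pics/scene0.png

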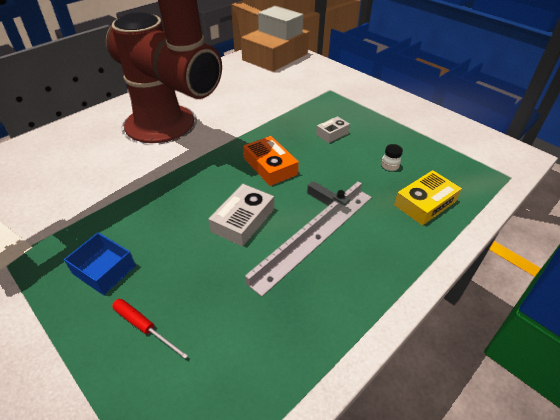

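View pics/top0.png

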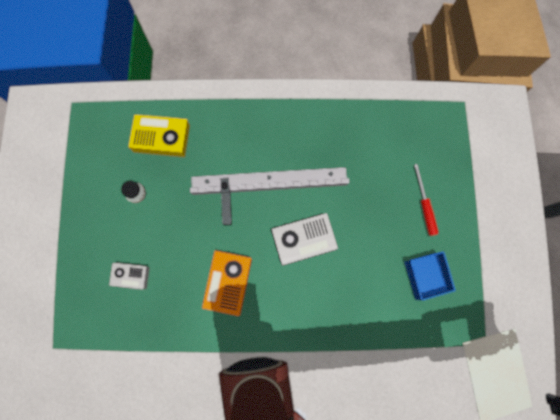

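The scene view shows the bare-metal module at (243,212), and the top view shows it at (304,238). Other boxes that could be mistaken for it in the top view are orange (228,282), yellow (158,134) and the small grey module (128,275). The large bare-metal one at (304,238) is the right one. The fence is at top (270,180) and the stop at (226,200).

Run:
```python
from h import *
f=np.load("top0.npy",allow_pickle=True).item(); P=cloud(f)
hsv=cv2.cvtColor(f["color"],cv2.COLOR_RGB2HSV)
print("z stats bench",np.nanmedian(P[150:165,350:400,2]), "module",np.nanmedian(P[225:250,290:320,2]))
im=cv2.resize(f["color"][160:280,180:360,::-1],None,fx=4,fy=4,interpolation=cv2.INTER_CUBIC)
cv2.imwrite("pics/crop1.png",im)
# non-green mask, components
m=((hsv[...,0]<60)|(hsv[...,0]>95)|(hsv[...,1]<70)).astype(np.uint8)
n,l,s,c=cv2.connectedComponentsWithStats(m)
for i in range(1,n):
    if s[i,4]>150 and s[i,4]<9000:
        cn,_=cv2.findContours((l==i).astype(np.uint8),cv2.RETR_EXTERNAL,cv2.CHAIN_APPROX_NONE)
        k=max(cn,key=len).reshape(-1,2)
        for z in(.045,.03,0):
            W=plane(f,k,z)[:,:2]; r=cv2.minAreaRect((W*1000).astype(np.float32))
            print(c[i].round(),s[i,4],z,np.round(r[0],1),np.round(r[1],1),round(r[2],1), W.min(0).round(3),W.max(0).round(3))
# module by height
q=P[200:275,260:350].reshape(-1,3); q=q[q[:,2]>.035]
print("module depth",cv2.minAreaRect((q[:,:2]*1000).astype(np.float32)),np.median(q[:,2]))
```

```text
z stats bench 0.0020046548098497006 module 0.046011309693154034
[159. 135.] 2326 0.045 [771.  280.8] [154.7 108.2] 83.8 [0.711 0.202] [0.829 0.361]
[159. 135.] 2326 0.03 [776.7 284.9] [156.9 109.8] 83.8 [0.715 0.205] [0.836 0.366]
[159. 135.] 2326 0 [787.9 293.1] [161.4 112.9] 83.8 [0.725 0.211] [0.849 0.377]
[427. 208.] 621 0.045 [ 599.8 -392.9] [188.7  32.7] 10.5 [ 0.507 -0.424] [ 0.692 -0.371]
[427. 208.] 621 0.03 [ 602.9 -398.6] [191.4  33.1] 10.5 [ 0.508 -0.43 ] [ 0.696 -0.376]
[427. 208.] 621 0 [ 609.2 -409.9] [196.9  34.1] 10.5 [ 0.512 -0.442] [ 0.705 -0.387]
[265. 183.] 3291 0.045 [609.7  -3.9] [127.5 398.8] 3.4 [ 0.54  -0.201] [0.683 0.197]
[265. 183.] 3291 0.03 [613.  -4.] [129.4 404.6] 3.4 [ 0.542 -0.204] [0.687 0.2  ]
[265. 183.] 3291 0 [619.5  -4. ] [133.1 416.1] 3.4 [ 0.547 -0.21 ] [0.696 0.205]
[134. 192.] 404 0.045 [623.4 335.6] [62.5 52.3] 29.4 [0.593 0.307] [0.65  0.366]
[134. 192.] 404 0.03 [626.8 340.5] [63.4 53. ] 29.4 [0.596 0.311] [0.653 0.372]
[134. 192.] 404 0 [633.8 350.3] [65.2 54.5] 29.4 [0.602 0.32 ] [0.661 0.382]
[304. 239.] 2369 0.045 [503.8 -86.1] [ 97
[... 401 characters left out ...]
 0 [399.8 104.9] [102.7 153.7] 78.2 [0.318 0.042] [0.483 0.168]
[430. 276.] 1777 0.045 [ 409. -393.] [104.8 107.3] 13.8 [ 0.351 -0.456] [ 0.469 -0.329]
[430. 276.] 1777 0.03 [ 409.4 -398.6] [106.3 108.8] 13.8 [ 0.35  -0.462] [ 0.47  -0.334]
[430. 276.] 1777 0 [ 410.1 -410. ] [109.4 111.9] 13.8 [ 0.349 -0.476] [ 0.473 -0.344]
[129. 276.] 958 0.045 [415.3 338.5] [95.7 60.8] 83.8 [0.383 0.289] [0.448 0.387]
[129. 276.] 958 0.03 [415.7 343.5] [97.1 61.7] 83.8 [0.383 0.293] [0.449 0.393]
[129. 276.] 958 0 [416.6 353.3] [99.8 63.5] 83.8 [0.383 0.301] [0.45  0.404]
module depth ((503.0960693359375, -86.50450897216797), (90.75271606445312, 140.4320526123047), 15.797627449035645) 0.045916665957123924
```

View pics/crop1.png

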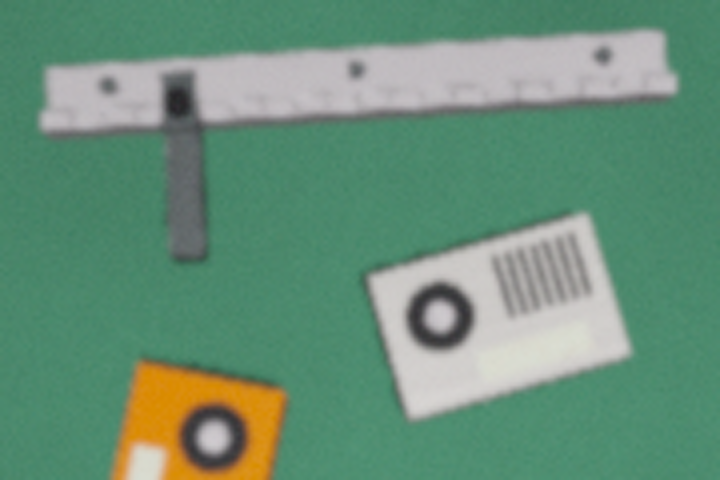

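The crop confirms it: a bare-metal box whose plain side (368,272)-(588,212) faces the fence, lagging at the left end. The fence front edge runs about (42,131)-(678,93), and the stop's right face is at about (205,130-258). Next I'll locate the fence and stop lines precisely.

```bash
cat >> h.py <<'E'
def edges(f):
    """green/non-green boundary in image: fence front (bottom edge per column), stop right face (per row)"""
    hsv=cv2.cvtColor(f["color"],cv2.COLOR_RGB2HSV)
    return hsv
E
python3 - <<'E'
from h import *
f=np.load("top0.npy",allow_pickle=True).item(); P=cloud(f)
g=f["color"].astype(float); sat=g[...,1]-g[...,0]   # green: high
bg=np.median(sat[205:212,250:270])
def cross(v,thr):  # first subpixel index rising over thr
    i=np.argmax(v>thr); return i-1+(thr-v[i-1])/(v[i]-v[i-1])
pts=[(u,178+cross(sat[178:205,u],bg/2)) for u in list(range(240,345,3))]
W=plane(f,pts,.03)[:,:2]
k=np.polyfit(W[:,1],W[:,0],1); r=W[:,0]-np.polyval(k,W[:,1]); k=np.polyfit(W[abs(r)<.002,1],W[abs(r)<.002,0],1)
print("bg",bg,"fence x=",k,"yaw deg",-np.degrees(np.arctan(k[0])),"res",r.std())
W0=plane(f,pts,0)[:,:2]; print("if seen at z=0",np.polyfit(W0[:,1],W0[:,0],1))
sp=[(228+cross(sat[v,228:250],bg/2),v) for v in range(196,222,2)]
S=plane(f,sp,.03)[:,:2]; ks=np.polyfit(S[:,0],S[:,1],1); print("stop y=",ks,(S[:,1]-np.polyval(ks,S[:,0])).std())
A=np.array([[1,-k[0]],[-ks[0],1]]);print("corner",np.linalg.solve(A,[k[1],ks[1]]))
# fence height points from depth
q=P[160:200,190:352].reshape(-1,3); q=q[(q[:,2]>.022)&(q[:,2]<.04)&(q[:,1]<.05)]
print("upright depth",cv2.minAreaRect((q[:,:2]*1000).astype(np.float32)),np.median(q[:,2]))
s=monitor.state(); print(s)
from scipy.spatial.transform import Rotation as Ro
w=s["tool_rot"]; M=Ro.from_quat([*w[1:],w[0]]).as_matrix(); print(M.round(3))
E
```

```text
bg 62.0 fence x= [-0.05914915  0.6282969 ] yaw deg 3.3850525283147177 res 0.0001497820984004597
if seen at z=0 [-0.05914915  0.63528797]
stop y= [0.06066858 0.05873489] 0.00017964923201583177
corner [0.62258862 0.09650646]
upright depth ((644.8795776367188, -76.22186279296875), (13.553890228271484, 251.59768676757812), 3.2899727821350098) 0.030538890237837794
{'time': 0.1, 'joint_pos': array([-1.43203753e+00,  5.33324813e-02,  1.61414714e+00,  2.42473870e-06,
        1.47599391e+00, -1.19015712e-01]), 'joint_vel': array([-1.91327230e-03, -6.33529593e-04, -1.84313768e-03, -1.49623977e-03,
        1.56193440e-03, -1.53844506e-05]), 'joint_efforts': array([ 2.71648314e-03, -3.94906390e+01, -3.71358776e+01,  8.51169989e-05,
        3.98810473e-03, -1.26875355e-05]), 'tool_pos': array([ 0.15924462, -0.60379562,  0.23016584]), 'tool_rot': array([-9.40405317e-04,  9.91705106e-01,  1.28530537e-01, -8.07667828e-06]), 'contact_force': array([ 0.57790862, -0.17780992,  0.70754159]), 'ft_torque': array([ 0.0131816 , -0.0266468 , -0.02491264]), 'grasp_force': 0.0, 'gripper_width': 0.9974466278198627}
[[ 0.967  0.255 -0.   ]
 [ 0.255 -0.967  0.002]
 [ 0.    -0.002 -1.   ]]
```

Things that could be mistaken for it are resolved, and the sizes check out (module 90.8×140.4 at z=0.046, fence upright 13.5 mm). In the fence frame the module must go about +92 mm in x and +108 mm in y, with a 12.4° turn. I'll use the open fingers as a two-point pusher that squares the box.

Call:
arm_command(
  rows=[
    [85,[0.4,0.84,0],[0,0,-0.126]],
    [85,[0.4,0.84,0],[0,0,-0.126]],
    [85,[0.4,0.84,0],[0,0,-0.126]],
    [85,[0.4,0.84,0],[0,0,-0.126]],
    [85,[0.4,0.84,0],[0,0,-0.126]],
    [85,[0.4,0.84,0],[0,0,-0.126]],
    [85,[0.4,0.84,0],[0,0,-0.126]],
    [85,[0.4,0.84,0],[0,0,-0.126]],
  ],
)

```text
time: 0.77
tool_pos: [0.2809, -0.3483, 0.2307]
tool_rot: [-0.001, 0.999, 0.032, 0.0]
contact_force: [0.2, -1.1, -0.2]
gripper_width: 0.998
grasp_force: 0.0
```

Call:
arm_command(
  rows=[
    [85,[0.4,0.84,-0.1],[0,0,0]],
    [85,[0.4,0.84,-0.1],[0,0,0]],
    [85,[0.4,0.84,-0.1],[0,0,0]],
    [85,[0.4,0.84,-0.1],[0,0,0]],
    [85,[0.4,0.84,-0.1],[0,0,0]],
    [85,[0.4,0.84,-0.1],[0,0,0]],
    [85,[0.4,0.84,-0.1],[0,0,0]],
    [85,[0.4,0.84,-0.1],[0,0,0]],
    [85,[0.4,0.84,-0.1],[0,0,0]],
  ],
)

```text
time: 1.52
tool_pos: [0.3994, -0.0994, 0.2007]
tool_rot: [0.0, 0.999, 0.032, -0.001]
contact_force: [0.0, -0.2, 1.0]
gripper_width: 0.991
grasp_force: 0.0
```

Call:
arm_command(
  rows=[
    [85,[0,0,-0.64],[0,0,0]],
    [85,[0,0,-0.64],[0,0,0]],
    [85,[0,0,-0.64],[0,0,0]],
    [85,[0,0,-0.64],[0,0,0]],
    [85,[0,0,-0.64],[0,0,0]],
    [85,[0,0,-0.64],[0,0,0]],
    [85,[0,0,-0.64],[0,0,0]],
  ],
)

```text
time: 2.1
tool_pos: [0.398, -0.1011, 0.0084]
tool_rot: [-0.001, 1.0, 0.029, -0.002]
contact_force: [-0.1, -0.2, 0.2]
gripper_width: 0.997
grasp_force: 0.0
```

Run:
```python
from h import *
s=monitor.state(); print(s["tool_pos"],s["contact_force"])
f=grab("scene"); cv2.imwrite("pics/scene1.png",f["color"][...,::-1])
```

```text
[ 0.39796627 -0.10111844  0.00838387] [-0.05232498 -0.15170796  0.17705521]
```

View pics/scene1.png

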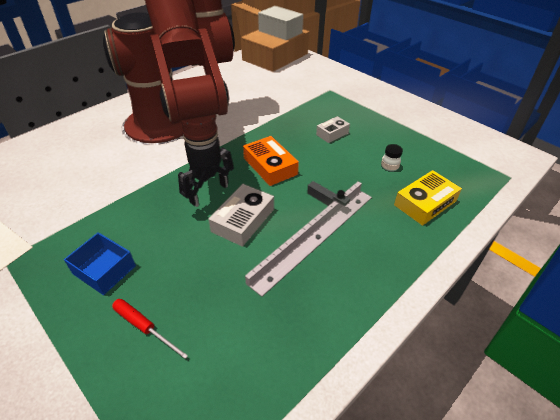

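The hand, at (205,180), is behind the front side of the module and clear of the orange box. Now pushing along the fence normal, 10 mm per row.

Call:
arm_command(
  rows=[
    [85,[0.033,0.002,0],[0,0,0]],
    [85,[0.067,0.004,0],[0,0,0]],
    [85,[0.1,0.006,0],[0,0,0]],
    [85,[0.133,0.008,0],[0,0,0]],
    [85,[0.167,0.01,0],[0,0,0]],
    [85,[0.2,0.012,0],[0,0,0]],
    [85,[0.233,0.014,0],[0,0,0]],
    [85,[0.267,0.016,0],[0,0,0]],
    [85,[0.3,0.018,0],[0,0,0]],
    [85,[0.333,0.02,0],[0,0,0]],
    [85,[0.367,0.022,0],[0,0,0]],
    [85,[0.4,0.024,0],[0,0,0]],
  ],
)

```text
time: 3.15
tool_pos: [0.5202, -0.0942, 0.0121]
tool_rot: [0.001, 1.0, 0.03, 0.0]
contact_force: [-6.5, 0.2, 1.9]
gripper_width: 0.997
grasp_force: 3.2
```

```bash
cat >> h.py <<'E'
C=np.array([.6295,.0993]); B=np.array([[.9983,.0591],[-.0591,.9983]])
def mod(n="top",s=None):
    f=grab(n); P=cloud(f); h=(P[...,2]>.0405)&(P[...,2]<.052)
    F=(P[...,:2]-C)@B.T
    g=f["color"].astype(int); grey=(g.max(2)-g.min(2))<70
    h&=(F[...,0]>-.26)&(F[...,0]<.004)&(F[...,1]>-.33)&(F[...,1]<.004)&grey
    h=cv2.morphologyEx(h.astype(np.uint8),cv2.MORPH_OPEN,np.ones((3,3)))
    k,l,st,_=cv2.connectedComponentsWithStats(h); i=1+np.argmax(st[1:,4])
    r=cv2.minAreaRect((F[l==i]*1000).astype(np.float32)); print("mod fence frame mm",np.round(r[0],1),np.round(r[1],1),round(r[2],1),st[i,4])
    t=(monitor.state()["tool_pos"][:2]-C)@B.T; print("tcp fence mm",(t*1000).round(1)); return f
E
python3 - <<'E'
from h import *
f=mod(); cv2.imwrite("pics/top2.png",f["color"][...,::-1])
E
```

```text
mod fence frame mm [ -57.9 -128.8] [24.6 75.6] 85.7 227
tcp fence mm [-118.2 -187.1]
```

View pics/top2.png

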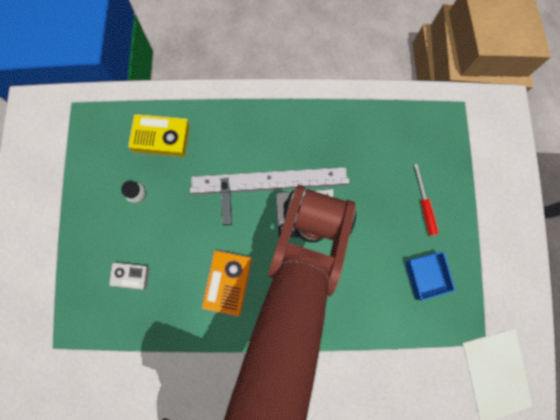

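The module at (300,210) is now nearly square, mostly hidden by the arm. Pushing gently onto the fence, 2 mm per row.

Call:
arm_command(
  rows=[
    [85,[0.007,0,0],[0,0,0]],
    [85,[0.013,0.001,0],[0,0,0]],
    [85,[0.02,0.001,0],[0,0,0]],
    [85,[0.027,0.002,0],[0,0,0]],
    [85,[0.033,0.002,0],[0,0,0]],
  ],
)

```text
time: 3.62
tool_pos: [0.5283, -0.0938, 0.0121]
tool_rot: [0.001, 1.0, 0.03, -0.002]
contact_force: [-12.8, -0.7, 11.2]
gripper_width: 0.995
grasp_force: 6.6
```

Call:
arm_command(
  rows=[
    [85,[0.005,0,0],[0,0,0]],
    [85,[0.01,0.001,0],[0,0,0]],
  ],
)

```text
time: 3.78
tool_pos: [0.5312, -0.0935, 0.0121]
tool_rot: [0.001, 1.0, 0.03, -0.002]
contact_force: [-11.3, -2.0, 10.2]
gripper_width: 0.997
grasp_force: 6.2
```

Call:
arm_command(
  rows=[
    [85,[0.005,0,0],[0,0,0]],
    [85,[0.01,0.001,0],[0,0,0]],
  ],
)

```text
time: 3.95
tool_pos: [0.5342, -0.0932, 0.0121]
tool_rot: [0.001, 1.0, 0.03, -0.002]
contact_force: [-11.7, -1.2, 8.9]
gripper_width: 0.995
grasp_force: 5.7
```

Call:
arm_command(
  rows=[
    [85,[0.005,0,0],[0,0,0]],
    [85,[0.01,0.001,0],[0,0,0]],
  ],
)

```text
time: 4.12
tool_pos: [0.5373, -0.0929, 0.012]
tool_rot: [0.001, 1.0, 0.03, -0.001]
contact_force: [-11.2, -1.6, 8.2]
gripper_width: 0.993
grasp_force: 5.7
```

Call:
arm_command(
  rows=[
    [85,[0.005,0,0],[0,0,0]],
    [85,[0.01,0.001,0],[0,0,0]],
  ],
)

```text
time: 4.28
tool_pos: [0.5388, -0.0928, 0.012]
tool_rot: [0.001, 1.0, 0.03, -0.004]
contact_force: [-23.1, -3.3, 17.7]
gripper_width: 1.0
grasp_force: 11.4
```

Force jumped at the expected distance, so it is on the fence. Backing off, rising and moving aside to look.

Call:
arm_command(
  rows=[
    [85,[-0.02,-0.001,0],[0,0,0]],
    [85,[-0.12,-0.007,0],[0,0,0]],
    [85,[-0.12,-0.007,0],[0,0,0]],
    [85,[-0.12,-0.007,0.45],[0,0,0]],
    [85,[-0.12,-0.007,0.45],[0,0,0]],
    [85,[-0.12,-0.007,0.45],[0,0,0]],
    [85,[-0.12,-0.007,0.45],[0,0,0]],
    [85,[-0.12,-0.8,0.45],[0,0,0]],
    [85,[-0.12,-0.8,0.45],[0,0,0]],
    [85,[-0.12,-0.8,0.45],[0,0,0]],
    [85,[-0.12,-0.8,0.45],[0,0,0]],
    [85,[-0.12,-0.8,0.45],[0,0,0]],
  ],
)

```text
time: 5.28
tool_pos: [0.5059, -0.3047, 0.1468]
tool_rot: [0.002, 1.0, 0.03, 0.002]
contact_force: [0.3, -0.6, 0.4]
gripper_width: 0.995
grasp_force: 0.0
```

Call:
arm_command(
  rows=[
    [85,[0,-0.12,0],[0,0,0]],
    [85,[0,-0.12,0],[0,0,0]],
  ],
)

```text
time: 5.45
tool_pos: [0.5054, -0.3449, 0.147]
tool_rot: [0.003, 1.0, 0.027, 0.002]
contact_force: [0.2, 1.1, 0.5]
gripper_width: 0.998
grasp_force: 0.0
```

Run:
```python
from h import *
f=mod(); cv2.imwrite("pics/top3.png",f["color"][...,::-1]); print(monitor.state()["tool_pos"],monitor.state()["joint_pos"])
```

```text
mod fence frame mm [ -45.8 -186.5] [140.7  90.8] 90.0 2025
tcp fence mm [-149.8 -433.2]
[ 0.50557943 -0.34200288  0.14657668] [-7.16561843e-01  8.08653114e-02  1.72817844e+00 -1.14361838e-04
  1.32776483e+00  7.99000785e-01]
```

View pics/top3.png

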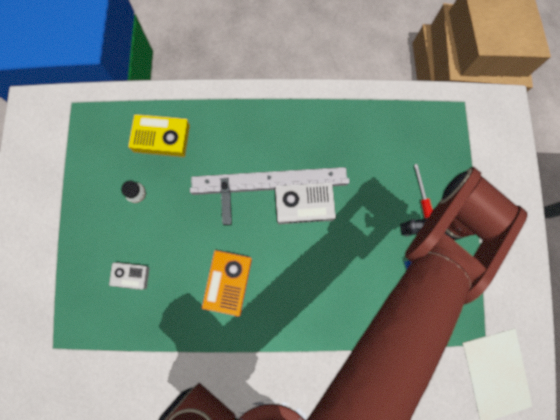

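The module at (305,203) lies flush on the fence: fence-frame centre (-45.8, -186.5), yaw 0. Next I'll turn the tool 90°, close to 45 mm and push +y on the right end.

Call:
arm_command(
  rows=[
    [45,[0.312,0.478,0],[0,0,0.99]],
    [45,[0.312,0.478,0],[0,0,0.99]],
    [45,[0.312,0.478,0],[0,0,0.99]],
    [45,[0.312,0.478,0],[0,0,0.99]],
    [45,[0.312,0.478,0],[0,0,0.99]],
    [45,[0.312,0.478,0],[0,0,0.99]],
    [45,[0.312,0.478,0],[0,0,0.99]],
    [45,[0.312,0.478,0],[0,0,0.99]],
    [45,[0.312,0.478,0],[0,0,0.99]],
    [45,[0.312,0.478,0],[0,0,0.99]],
    [45,[0.312,0.478,0],[0,0,0.99]],
    [45,[0.312,0.478,0],[0,0,0.99]],
  ],
)

```text
time: 6.5
tool_pos: [0.5994, -0.1936, 0.1459]
tool_rot: [0.001, 0.708, 0.706, 0.001]
contact_force: [0.0, 0.2, 1.4]
gripper_width: 0.527
grasp_force: 0.0
```

Call:
arm_command(
  rows=[
    [45,[0,0,0],[0,0,0.045]],
    [45,[0,0,0],[0,0,0.045]],
    [45,[0,0,0],[0,0,0.045]],
  ],
)

```text
time: 6.75
tool_pos: [0.5993, -0.1939, 0.1455]
tool_rot: [0.001, 0.686, 0.728, 0.0]
contact_force: [-0.2, -0.1, 0.3]
gripper_width: 0.527
grasp_force: 0.0
```

Call:
arm_command(
  rows=[
    [45,[0,0,-0.44],[0,0,0]],
    [45,[0,0,-0.44],[0,0,0]],
    [45,[0,0,-0.44],[0,0,0]],
    [45,[0,0,-0.44],[0,0,0]],
    [45,[0,0,-0.44],[0,0,0]],
  ],
)

```text
time: 7.17
tool_pos: [0.5959, -0.1927, 0.0087]
tool_rot: [-0.004, 0.686, 0.728, -0.001]
contact_force: [-0.1, -0.3, 0.7]
gripper_width: 0.525
grasp_force: 0.0
```

Call:
arm_command(
  rows=[
    [45,[-0.002,0.033,0],[0,0,0]],
    [45,[-0.004,0.067,0],[0,0,0]],
    [45,[-0.006,0.1,0],[0,0,0]],
    [45,[-0.008,0.133,0],[0,0,0]],
  ],
)

```text
time: 7.5
tool_pos: [0.5992, -0.1556, 0.0163]
tool_rot: [0.004, 0.685, 0.728, 0.0]
contact_force: [0.7, -6.4, 1.8]
gripper_width: 0.526
grasp_force: 3.3
```

Call:
arm_command(
  rows=[
    [45,[-0.002,0.033,0],[0,0,0]],
    [45,[-0.004,0.067,0],[0,0,0]],
    [45,[-0.006,0.1,0],[0,0,0]],
    [45,[-0.008,0.133,0],[0,0,0]],
    [45,[-0.01,0.167,0],[0,0,0]],
    [45,[-0.012,0.2,0],[0,0,0]],
    [45,[-0.014,0.233,0],[0,0,0]],
    [45,[-0.016,0.267,0],[0,0,0]],
  ],
)

```text
time: 8.17
tool_pos: [0.5944, -0.0754, 0.0163]
tool_rot: [0.004, 0.685, 0.728, 0.001]
contact_force: [-0.4, -6.4, 2.1]
gripper_width: 0.526
grasp_force: 3.5
```

Call:
arm_command(
  rows=[
    [45,[0,0.007,0],[0,0,0]],
    [45,[-0.001,0.013,0],[0,0,0]],
    [45,[-0.001,0.02,0],[0,0,0]],
    [45,[-0.002,0.027,0],[0,0,0]],
  ],
)

```text
time: 8.5
tool_pos: [0.5939, -0.068, 0.0162]
tool_rot: [0.004, 0.685, 0.728, 0.001]
contact_force: [0.5, -7.9, 4.1]
gripper_width: 0.528
grasp_force: 4.0
```

Call:
arm_command(
  rows=[
    [45,[0,0.005,0],[0,0,0]],
    [45,[-0.001,0.01,0],[0,0,0]],
    [45,[-0.001,0.015,0],[0,0,0]],
    [45,[-0.001,0.02,0],[0,0,0]],
    [45,[-0.002,0.025,0],[0,0,0]],
    [45,[-0.002,0.03,0],[0,0,0]],
  ],
)

```text
time: 9.0
tool_pos: [0.5933, -0.0591, 0.0162]
tool_rot: [0.004, 0.685, 0.728, 0.001]
contact_force: [1.0, -8.2, 3.7]
gripper_width: 0.524
grasp_force: 4.1
```

Call:
arm_command(
  rows=[
    [45,[0,0.005,0],[0,0,0]],
    [45,[-0.001,0.01,0],[0,0,0]],
  ],
)

```text
time: 9.17
tool_pos: [0.5931, -0.0561, 0.0162]
tool_rot: [0.004, 0.685, 0.728, 0.001]
contact_force: [0.9, -7.7, 3.1]
gripper_width: 0.527
grasp_force: 3.9
```

Call:
arm_command(
  rows=[
    [45,[0,0.005,0],[0,0,0]],
  ],
)

```text
time: 9.25
tool_pos: [0.593, -0.0546, 0.0162]
tool_rot: [0.004, 0.685, 0.728, 0.001]
contact_force: [0.2, -7.9, 3.3]
gripper_width: 0.525
grasp_force: 4.1
```

Call:
arm_command(
  rows=[
    [45,[0,0.004,0],[0,0,0]],
    [45,[0,0.007,0],[0,0,0]],
  ],
)

```text
time: 9.42
tool_pos: [0.593, -0.054, 0.0163]
tool_rot: [0.005, 0.685, 0.728, -0.001]
contact_force: [-0.9, -16.7, 3.0]
gripper_width: 0.526
grasp_force: 8.1
```

Call:
arm_command(
  rows=[
    [45,[0,0.004,0],[0,0,0]],
  ],
)

```text
time: 9.5
tool_pos: [0.593, -0.054, 0.0163]
tool_rot: [0.006, 0.685, 0.728, -0.002]
contact_force: [-0.8, -20.4, 2.4]
gripper_width: 0.524
grasp_force: 10.5
```

Call:
arm_command(
  rows=[
    [45,[0,0.004,0],[0,0,0]],
  ],
)

```text
time: 9.58
tool_pos: [0.5929, -0.054, 0.0163]
tool_rot: [0.007, 0.685, 0.728, -0.002]
contact_force: [-0.9, -24.7, 2.9]
gripper_width: 0.529
grasp_force: 12.5
```

The tool halted against rising force at the predicted position (-151 mm), so the module is against the stop. Retreating to check.

Call:
arm_command(
  rows=[
    [45,[0.001,-0.02,0],[0,0,0]],
    [45,[0.008,-0.13,0],[0,0,0]],
    [45,[0.008,-0.13,0],[0,0,0]],
    [45,[0.008,-0.13,0.45],[0,0,0]],
    [45,[0.008,-0.13,0.45],[0,0,0]],
    [45,[0.008,-0.13,0.45],[0,0,0]],
    [45,[0.008,-0.13,0.45],[0,0,0]],
    [45,[-0.1,-0.8,0.45],[0,0,0]],
    [45,[-0.1,-0.8,0.45],[0,0,0]],
    [45,[-0.1,-0.8,0.45],[0,0,0]],
    [45,[-0.1,-0.8,0.45],[0,0,0]],
    [45,[-0.1,-0.8,0.45],[0,0,0]],
  ],
)

```text
time: 10.58
tool_pos: [0.5602, -0.2896, 0.1489]
tool_rot: [0.001, 0.686, 0.728, 0.001]
contact_force: [-0.5, 0.3, -0.1]
gripper_width: 0.527
grasp_force: 0.0
```

Run:
```python
from h import *
f=mod(); print(monitor.state()["tool_pos"])
im=cv2.resize(f["color"][150:260,180:360,::-1],None,fx=4,fy=4,interpolation=cv2.INTER_CUBIC); cv2.imwrite("pics/crop4.png",im)
```

```text
mod fence frame mm [-46.1 -70.7] [ 91.2 140.3] 0.0 2056
tcp fence mm [ -93.7 -390.2]
[ 0.55902285 -0.2957495   0.14909067]
```

View pics/crop4.png

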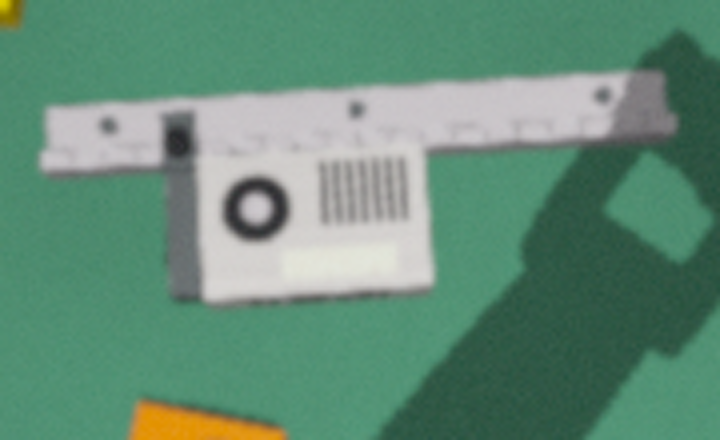

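The crop shows the module (200-435, 145-305) tucked against both the fence and the stop (185,240). One numeric check of its front and right bottom edges, plus the bystanders.

Run:
```python
from h import *
f=grab("top"); g=f["color"].astype(float); s=g[...,1]-g[...,0]
def cross(v,thr=31):
    i=np.argmax(v>thr); return i-1+(thr-v[i-1])/(v[i]-v[i-1])
def line(pts): return (plane(f,pts,0)[:,:2]-C)@B.T*1000
a=line([(u,212+cross(s[212:240,u])) for u in range(236,284,3)])   # front bottom
b=line([(280+cross(s[v,280:300]),v) for v in range(192,218,2)])   # right bottom
c=line([(u,178+cross(s[178:205,u])) for u in range(292,322,3)])   # fence
print("front fx at ends",np.polyval(np.polyfit(a[:,1],a[:,0],1),[0,-140]))
print("right fy at fence/front",np.polyval(np.polyfit(b[:,0],b[:,1],1),[0,-90]))
print("fence fx",c[:,0].mean(), "at fy",c[:,1].mean(), "slope*140",np.polyfit(c[:,1],c[:,0],1)[0]*140)
f0=np.load("top0.npy",allow_pickle=True).item()
d=np.abs(f["color"].astype(int)-f0["color"]).max(2)
for n,(u,v) in dict(small=(128,275),jar=(134,192),bin=(430,276),driver=(427,205)).items(): print(n,d[v-15:v+15,u-15:u+15].mean().round(1))
```

```text
front fx at ends [-90.47186476 -89.98906792]
right fy at fence/front [-144.97199475 -145.07608584]
fence fx 0.10298566780089777 at fy -195.1937526764513 slope*140 -0.001976670113720449
small 8.8
jar 7.9
bin 117.3
driver 71.2
```

Front edge is at -90.5/-90.0 mm (flush), and the depth fit centre is (-46.1, -70.7) against a target of (-45, -70). The hard halt matched the stop. The bin and screwdriver differences are the arm and its shadow passing above them. The hand is clear at z = 0.15, so I'm handing in.

```bash
python3 -c "
from plant import manip; print(manip.job_done())"
```

```text
the job is handed in; nothing more can be done
None
```

I pushed the module into the fence corner and handed the job in. It measured about 1 mm from target against both the fence and the stop, and the hand was clear; the hand-in gave no verdict back.

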